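# Lower the ratchet-held electrode arm into the beaker

## Task

The electrode arm of the titration stand is held up by its ratchet. With a fingertip press the thumb pad of the pawl fully down, so that the pawl comes free of the teeth, and, keeping it pressed, push the arm gently down past the teeth until it stops, with the electrode hanging inside the empty beaker; then let go, so that the pawl springs back into the teeth. Do not grip or lift anything, do not touch the electrode, and leave the beaker and the other glassware where they stand.

Things in the scene. Friction and masses are not known exactly. Their poses are not given: they have to be found in the camera images.
- stand: titration stand, fixed: white base plate 360 x 150 mm, top 22 mm above the bench, steel column near one end (up to 222 mm). Origin on the bench below the arm's hinge; x points level from column to beaker (the way the arm reaches), z up. Base spans x -80 to +280 mm, column at x -40; the toothed sector reaches 50 mm above the hinge and the column block 26 mm
- swing_hinge (a point): the arm's hinge, 182 mm above the bench, its axis level along the stand's y; axes as the stand's. The arm is two flat bars, 26 mm wide over all, 16 mm deep, 190 mm from here to the electrode head's pin, with a parallel link 32 mm below. The fixed toothed sector (tip radius 48 mm, a saw tooth every 10 degrees) is centred here
- swing (a joint): arm angle, rad: 0 = 40 degrees above level, growing downward; 0.768 = lower stop, 4 degrees below level. Starts 0.15 to 0.28. Stiff hinge: the arm stays where it is left; with the pawl free it takes 6 to 10 N at the thumb pad to push down. With the pawl in the teeth it goes down at most 11 degrees more, then is blocked
- pawl (a joint): pawl angle on the arm, rad: 0 = nose fully in the teeth, up to 0.12 when the nose rests on a tooth's sloping back, 0.18 = thumb pad fully pressed; above 0.14 the nose passes all teeth. A spring returns it: 2 N at the pad's middle to start, 5 N fully pressed, up to 9 N if the arm has been pushed hard onto a tooth; nearer the hinge it takes more, so press the pad's middle or outer half
- thumb_pad (a point): centre of the top of the pawl's thumb pad: ribbed dark steel plate over the arm, 52 mm long (x, outward), 30 wide, 4 thick. At rest it lies 106 mm out along the arm from the hinge and 36 mm above the arm's centre line; fully pressed 107 out, 27 above. Then further pressing moves the arm, the pad on a 110 mm circle about the hinge. Pawl pin: 56 out, 21 above
- electrode: electrode head at the arm's end, kept upright by the links: grey holder 54 mm high with a fragile upright electrode (12 mm thick, black top 24 mm thick, reaching 64 mm above the pin) and a thin steel temperature probe beside it. Origin on the pin at the arm's end, z up. Not to be touched
- electrode_tip (a point): the glass tip of the electrode, 35 mm beyond the pin and 130 mm below it; with the arm fully down it hangs 39 mm above the bench, 14 mm above the beaker's floor
- beaker: empty glass beaker, 68 mm wide (rim 72), 90 mm high, wall 2.5 mm, floor 3 mm, loose on the base plate under the electrode, origin under its centre. Not to be moved
- storage_bottle: small white bottle with a black cap, 28 mm wide, 55 mm high, loose on the base plate; leave alone
- vial: small amber vial with a white cap, 27 mm wide, 50 mm high, loose on the base plate; leave alone
- wash_bottle: white wash bottle with a bent spout, 74 mm wide, about 200 mm high, loose on the bench beside the stand; leave alone
- cylinder: glass measuring cylinder on a six-sided foot 76 mm wide, 220 mm high, loose; leave alone
- flask: stoppered volumetric flask, 74 mm wide, 184 mm high, loose; leave alone
- conical: conical flask, 78 mm wide, 102 mm high, loose; leave alone

How it is judged:
On the way:
1. the pawl is pressed clear of the teeth while the arm is still up (value of joint pawl above 0.14 rad and value of joint swing below 0.5 rad), for 0.1 s.
At the end, for the whole second after the job is handed in: the arm is on its lower stop (joint above 0.735 of 0.768 rad) and at rest, the pawl is back in the teeth (below 0.06 rad), the electrode's tip is inside the beaker (within 25 mm of its axis, less than 30 mm above its underside), and the beaker stands upright (within 0.1 rad) and still (value of joint swing above 0.735 rad and value of joint pawl below 0.06 rad and velocity of joint swing between -0.02 and 0.02 rad/s and z of electrode_tip in the frame of beaker below 0.03 m and horizontal distance between electrode_tip and beaker below 0.025 m and angle between beaker's own z axis and vertical below 0.1 rad and linear speed of beaker below 0.02 m/s); the robot touches nothing.
It fails at once if the beaker is knocked, shifted by more than 15 mm, tipped or lifted (distance of beaker from where it was at the start of the episode above 0.015 m or angle between beaker's own z axis and vertical above 0.15 rad).
It fails at once if the electrode head is touched by the robot or driven against the beaker (contact force between any of the fingers, the arm and electrode above 0.5 N or contact force between electrode and beaker above 2 N).
It fails at once if the arm is lifted instead of lowered (value of joint swing below 0.1 rad).
It fails at once if the arm or its pawl is gripped or forced (more than 45 N) (contact force between the fingers and swing above 45 N).
It fails at once if other glassware or a bottle is shifted by more than 30 mm, tipped or lifted (distance of any of storage_bottle, vial, wash_bottle, cylinder, flask, conical from where it was at the start of the episode above 0.03 m or angle between any of storage_bottle, vial, wash_bottle, cylinder, flask, conical's own z axis and vertical above 0.3 rad).
It also fails if it takes over 38 s, if anything falls off the work surface, if the arm or the gripper's body presses on something with over 40 N, if the wrist force passes 120 N, or if a joint passes its speed limit or range.

## Robot

A 6-joint arm with a two-finger parallel gripper is mounted at the origin on the work surface. World frame = base frame: x ahead of the robot, y to its left, z up, the work surface at z = 0. Lengths are in m, angles in rad, forces in N, time in s.
With the tool pointing down it reaches from about 0.275 to 1 m from the base axis. Payload 8.4 kg.
Tool frame: the origin (TCP) lies at the very end of the fingers, on their centre line; the grasp point (between the pads) lies 19 mm behind it; z points along the fingers, y is the line along which they close (so a half turn about z gives the same grasp; the last joint's range is limited). The gripper opens to 85 mm and grips with 20 to 120 N. Pads are 22 mm wide; open, the fingers measure 114 mm over their backs; the gripper's body (76 mm by 85 mm) begins 54 mm behind the grasp point. The pads swing forward as they close: fully open they stand 13 mm farther back than shut.
Start: joints at [-1.241, 0.353, 1.633, -0, 1.155, -0.002], TCP at [0.204, -0.591, 0.231] pointing down, gripper open.
Joint ranges: [-2.63, 2.63], [-0.92, 2.1], [0.06, 2.66], [-1.3, 4.44], [0, 2.69], [-3.02, 3.02]. Speed limits (rad/s): [2.22, 2.22, 2.79, 3.14, 3.14, 3.14].

## Interface

Orientations are given as [roll, pitch, yaw] about the fixed x, y, z axes, in that order (R = Rz(yaw) Ry(pitch) Rx(roll)).
In Python, from rig import manip, imaging gives the robot as it stands.
- The arm moves only by the tool move_arm, never from a script. Its argument "deltas" is one flat list of numbers, 6 for each row, row after row: the shift along the tool's x, y, z in units of 0.4 m (1.0 is 0.4 m), then the turn, a rotation vector about the tool's x, y, z in units of 90 degrees (1.0 is 90 degrees). A call has 1 to 20 rows; each row shifts and turns the commanded pose from where the row before left it, along the tool's axes as they then stand; what a row does not reach is not made up. A row lasts 1/12 s, in which the tool goes at most 41.7 mm and 7.16 degrees, less where a joint would pass 70% of its speed; a pose out of reach is approached as far as the arm can. A call with a number of a shift or a turn outside -1 to 1 is refused whole. A call with a gripper value outside its range is refused whole. "grip" is the finger opening in mm, from 0 to 85.4, set as the call begins (left out, the last holds). The fingers move at their own pace and stop on an object; "grip_force" is the grip in N (left out, the last holds). Time passes only in rows, so rows that do not move let the fingers close. It gives the time, the measured TCP pose, the force, the opening and the grip force at its end, in the units of the state.
- manip.sense(): the state, without advancing time (a new reading comes with each control period).
- imaging.get_image(name): name is "scene" or "top" or "wrist"; returns a dict with "frame" (420x560x3 uint8, red, green, blue), "z_map" (420x560 float32, m along the optical axis (not along the pixel's ray), 0 where there is no reading), "vfov" (degrees; the focal length in pixels is half the picture's height over the tangent of half this angle, whatever the lens; pixels are square), "cx", "cy" (the principal point, pixels), "rvec" (rotation vector, rad) and "tvec" (3), from world to camera coordinates, as OpenCV has them; the wrist camera has in their place "T_tool_cam" (4x4, takes a point from camera to tool coordinates, whose origin is the TCP and whose axes are the flange's). Camera axes: x right, y down, z forward; pixel columns grow to the right and rows downward; lengths in m; the calibration is good to about 2 mm. A picture is of the moment at which its call begins: read the wrist's pose just before it.
- manip.job_done(): hands the job in; it is judged then, once.
The state is a dict: "time_s": time; "joints": joint angles; "joint_velocities": joint speeds; "joint_efforts": joint torques, N m; "tool_pos": TCP position; "tcp_rot": TCP orientation; "contact_force": force on the tool from outside, world axes, zero at the start; "moment": the same for the moment, N m; "finger_gap": opening from 0.0 (shut) to 1.0 (fully open); "grasp_force": force on a finger pad.
Only numpy, scipy, OpenCV 4.12 (cv2) and the standard library are available. Lean on these libraries where they do the work, as an engineer would, in place of code of your own. Each camera call takes 0.05 s, during which the arm holds its last target. There are 200 camera calls.

## Working session

There is one attempt and no reset: what is moved stays moved. The work goes in short steps, Python scripts to look and compute and a tool call to move; the robot and the scene stay as the last step left them, time stands still between calls to the robot, and variables do not carry over. Pictures are saved under pics/ and viewed, at most 10 in all, crops included, and the job is handed in when it is done.

Besides the shell and the picture viewer there is one more tool, called after "Request:" as name(argument=value, ...) on one line, values as JSON. move_arm: Moves the arm, as the interface text tells. Its arguments: {"type":"object","properties":{"deltas":{"type":"array","items":{"type":"number","minimum":-1,"maximum":1}},"grip":{"type":"number"},"grip_force":{"type":"number"}},"required":["deltas"]}

```bash
mkdir -p pics
cat > h.py <<'E'
import numpy as np, cv2
from rig import manip, imaging
def cam(n):
    d=imaging.get_image(n); 
    np.savez(f'{n}.npz',**{k:np.asarray(v) for k,v in d.items()}); return d
def pts(d):
    h,w=d['z_map'].shape; f=h/2/np.tan(np.radians(float(d['vfov']))/2)
    v,u=np.mgrid[:h,:w]; z=d['z_map']
    P=np.stack([(u-d['cx'])/f*z,(v-d['cy'])/f*z,z],-1)
    R=cv2.Rodrigues(np.asarray(d['rvec'],float))[0]
    return (P-np.asarray(d['tvec']).ravel())@R
E
python3 - <<'E'
from h import *
s=manip.sense(); print(s['time_s'],s['tool_pos'],s['tcp_rot'],s['contact_force'],s['finger_gap'])
for n in('scene','top'):
    d=cam(n); cv2.imwrite(f'pics/{n}0.png',d['frame'][...,::-1]); print(n,d['vfov'],d['cx'],d['cy'],d['rvec'],d['tvec'])
E
```

```text
0.0 [ 0.20342715 -0.59045365  0.23054259] [-3.14016644e+00  5.40864447e-06  3.31806151e-01] [-0.25127449 -0.20965904 -0.1484105 ] 0.9978434306967778
scene 42.37484143567721 288.94059131761185 214.3131481057514 [ 1.73406475  1.77052762 -0.73579493] [-0.08538988 -0.24590668  2.16527423]
top 51.093388679247205 284.2513332663759 209.95967410027416 [ 2.20102508 -2.16025498  0.10398536] [0.08281624 0.55927848 1.29099657]
```

View pics/scene0.png

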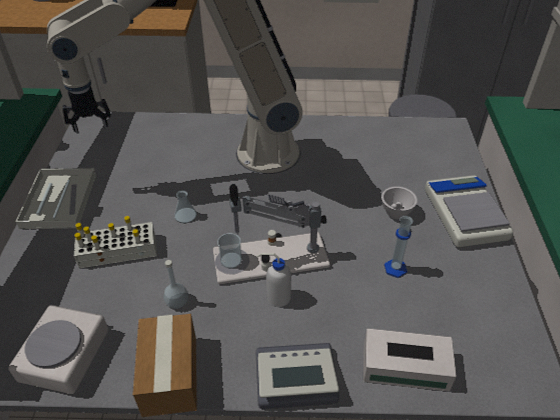

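View pics/top0.png

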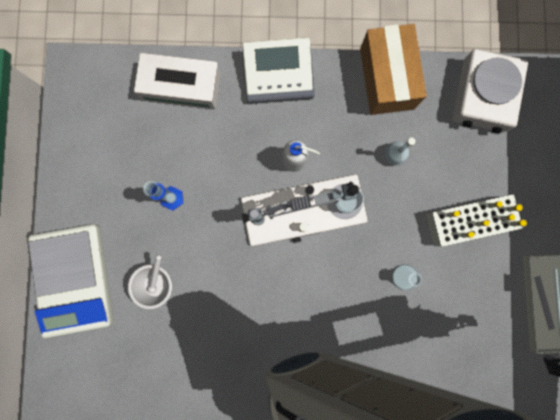

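The scene view shows the stand with its column at (315,235) and its arm reaching left to the electrode at (235,200). In the top view the base plate spans (243–367,178–243), the column is near (257,213), the ribbed pad near (300,203), the beaker at (347,203) and the wash bottle at (295,155). Next I measure the stand frame and the arm angle.

```bash
cat > m.py <<'E'
from h import *
d=dict(np.load('top.npz')); P=pts(d); im=d['frame']
roi=np.zeros(P.shape[:2],bool); roi[165:255,230:380]=True
g=im.min(-1)
m=roi&(abs(P[...,2]-.022)<.008)&(g>120)
uv=np.argwhere(m)[:,::-1]
print('n',m.sum(),'z med',np.median(P[m][:,2]))
# rays onto z=.022
h=420;f=h/2/np.tan(np.radians(float(d['vfov']))/2)
R=cv2.Rodrigues(d['rvec'].astype(float))[0];C=-R.T@d['tvec'].ravel()
r=np.c_[(uv[:,0]-d['cx'])/f,(uv[:,1]-d['cy'])/f,np.ones(len(uv))]@R
X=C+r*((.022-C[2])/r[:,2])[:,None]
rect=cv2.minAreaRect(X[:,:2].astype(np.float32)); B=cv2.boxPoints(rect);print(rect);print(B)
e=[B[1]-B[0],B[2]-B[1]];e=max(e,key=np.linalg.norm);e/=np.linalg.norm(e)
c=np.array(rect[0])
col=P[roi&(P[...,2]>.19)&(P[...,2]<.24)];print('high pts',len(col))
# sign: column end: mean of dark (beaker end) -> pixel 257,213 is column
pc=P[213,257,:2]; 
if (pc-c)@e>0:e=-e
ny=np.array([-e[1],e[0]])
o=c-.1*e
print('origin',o,'x dir',e,'yaw',np.arctan2(e[1],e[0]))
np.savez('stand.npz',o=o,e=e,ny=ny)
for n in('top','scene'):
    d=dict(np.load(n+'.npz'));Q=pts(d);q=np.stack([(Q[...,:2]-o)@e,(Q[...,:2]-o)@ny,Q[...,2]],-1)
    mm=(d['z_map']>0)&(abs(q[...,1])<.028)&(q[...,2]>.12)&(q[...,0]>-.08)&(q[...,0]<.28)
    S=q[mm];S=S[np.argsort(S[:,0])]
    print(n,len(S))
    for a in np.arange(-.07,.27,.01):
        t=S[(S[:,0]>=a)&(S[:,0]<a+.01)]
        if len(t):
            i=t[:,2]>t[:,2].max()-.008
            print('%.3f n%d zmax %.3f zmin %.3f y@top %.3f..%.3f'%(a+.005,len(t),t[:,2].max(),t[:,2].min(),t[i,1].min(),t[i,1].max()))
E
python3 m.py
python3 - <<'E'
import cv2
a=cv2.imread('pics/top0.png')[140:260,220:390];b=cv2.imread('pics/scene0.png')[175:290,205:345]
a=cv2.resize(a,None,fx=4,fy=4,interpolation=2);b=cv2.resize(b,None,fx=5,fy=5,interpolation=2)
cv2.imwrite('pics/a.png',a);cv2.imwrite('pics/b.png',b)
E
```

```text
n 3615 z med 0.023276613846311075
((0.5857911109924316, 0.039845287799835205), (0.20270611345767975, 0.35856783390045166), 12.758874893188477)
[[ 0.44734606  0.19231868]
 [ 0.5265353  -0.15739545]
 [ 0.72423613 -0.1126281 ]
 [ 0.64504695  0.23708603]]
high pts 423
origin [0.56370625 0.1373761 ] x dir [ 0.22084862 -0.9753081 ] yaw -1.3481119
top 780
-0.065 n20 zmax 0.168 zmin 0.157 y@top -0.028..-0.014
-0.055 n16 zmax 0.221 zmin 0.164 y@top -0.025..-0.022
-0.045 n26 zmax 0.228 zmin 0.202 y@top -0.028..-0.014
-0.035 n26 zmax 0.227 zmin 0.205 y@top -0.028..-0.014
-0.025 n24 zmax 0.224 zmin 0.198 y@top -0.024..-0.020
-0.015 n12 zmax 0.229 zmin 0.222 y@top -0.028..-0.021
-0.005 n19 zmax 0.243 zmin 0.185 y@top -0.026..-0.021
0.005 n21 zmax 0.243 zmin 0.148 y@top -0.028..-0.021
0.015 n20 zmax 0.245 zmin 0.195 y@top -0.027..-0.021
0.025 n22 zmax 0.241 zmin 0.165 y@top -0.028..-0.014
0.035 n28 zmax 0.241 zmin 0.178 y@top -0.028..-0.010
0.045 n28 zmax 0.249 zmin 0.182 y@top -0.027..-0.022
0.055 n30 zmax 0.260 zmin 0.204 y@top -0.027..-0.011
0.065 n29 zmax 0.265 zmin 0.253 y@top -0.028..-0.011

[... 1650 characters left out ...]
5..-0.007
0.095 n51 zmax 0.276 zmin 0.198 y@top -0.025..-0.007
0.105 n33 zmax 0.276 zmin 0.201 y@top -0.025..-0.013
0.115 n33 zmax 0.258 zmin 0.208 y@top -0.027..-0.008
0.125 n41 zmax 0.268 zmin 0.208 y@top -0.027..-0.008
0.135 n34 zmax 0.269 zmin 0.219 y@top -0.023..-0.007
0.145 n40 zmax 0.272 zmin 0.224 y@top -0.028..-0.010
0.155 n38 zmax 0.288 zmin 0.227 y@top -0.019..-0.009
0.165 n61 zmax 0.287 zmin 0.234 y@top -0.027..-0.010
0.175 n51 zmax 0.289 zmin 0.233 y@top -0.026..-0.010
0.185 n15 zmax 0.285 zmin 0.256 y@top -0.026..-0.006
0.195 n103 zmax 0.341 zmin 0.157 y@top -0.027..-0.013
0.205 n169 zmax 0.344 zmin 0.150 y@top -0.026..-0.013
0.215 n49 zmax 0.335 zmin 0.256 y@top -0.024..-0.016
```

View pics/b.png

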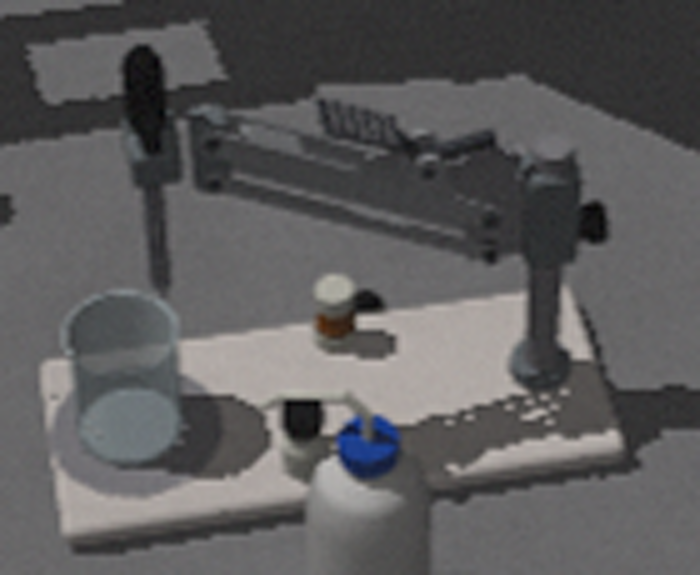

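View pics/a.png

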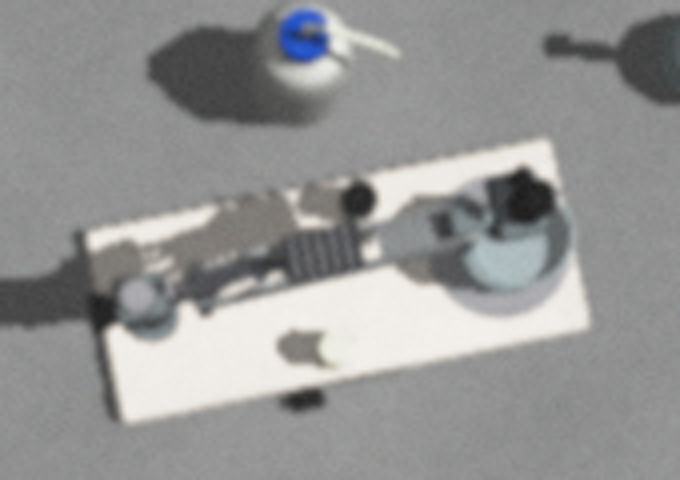

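Crop (a) shows the plate corners at about (85,232), (550,140), (590,325) and (122,420), with the pad at (325,252). Crop (b) shows the pad at (355,122), with the arm raised. My rectangle fit was contaminated (203 mm wide instead of 150), so I'll refit using the largest component only.

```bash
python3 - <<'E'
s=open('m.py').read()
s=s.replace("(g>120)\n","(g>120)\nm=cv2.morphologyEx(m.astype(np.uint8),cv2.MORPH_OPEN,np.ones((4,4)));_,L,S_,_=cv2.connectedComponentsWithStats(m);m=L==1+S_[1:,4].argmax()\n")
i=s.index("for n in('top'")
s=s[:i]+'''
for n in('top','scene'):
    d=dict(np.load(n+'.npz'));Q=pts(d);q=np.stack([(Q[...,:2]-o)@e,(Q[...,:2]-o)@ny,Q[...,2]],-1)
    ok=d['z_map']>0
    pad=q[ok&(q[...,0]>.05)&(q[...,0]<.12)&(q[...,2]>.235)&(abs(q[...,1])<.05)]
    b=pad[pad[:,2]>.253]
    print(n,'pad bounds',b.min(0),b.max(0),np.median(b,0),len(b))
    for a in np.arange(.04,.20,.01):
        t=q[ok&(abs(q[...,1])<.03)&(q[...,0]>=a)&(q[...,0]<a+.01)&(q[...,2]>.19)]
        if len(t): print('%.3f %.3f y %.3f..%.3f'%(a+.005,np.percentile(t[:,2],90),t[:,1].min(),t[:,1].max()))
    t=q[ok&(abs(q[...,1])<.05)&(q[...,2]>.30)&(q[...,0]>.1)&(q[...,0]<.3)]; print('elec top',t.min(0),t.max(0))
    t=q[ok&(abs(q[...,1])<.06)&(q[...,2]>.215)&(q[...,0]>-.07)&(q[...,0]<-.02)]; print('column top',t.min(0),t.max(0))
    w=q[ok&(abs(q[...,1])<.3)&(q[...,1]>.05)&(q[...,2]>.12)&(abs(q[...,0]-.1)<.2)]; print('wash?',w.min(0) if len(w) else 0,w.max(0) if len(w) else 0)
    
'''
open('m.py','w').write(s)
E
python3 m.py
```

```text
n 2317 z med 0.02296202637972388
((0.5220800638198853, 0.023228272795677185), (0.07756177335977554, 0.3585629165172577), 13.33757495880127)
[[ 0.44298714  0.18872783]
 [ 0.52570325 -0.16016385]
 [ 0.601173   -0.14227128]
 [ 0.5184569   0.2066204 ]]
high pts 423
origin [0.49901128 0.12053106] x dir [ 0.23068787 -0.9730278 ] yaw -1.3380119
top pad bounds [0.05341833 0.02590915 0.25309275] [0.11996727 0.04991361 0.27826985] [0.0805473  0.0379671  0.26345237] 208
0.045 0.237 y 0.027..0.029
0.055 0.259 y 0.027..0.030
0.065 0.261 y 0.027..0.030
0.075 0.265 y 0.026..0.030
0.085 0.273 y 0.026..0.029
0.095 0.276 y 0.026..0.029
0.105 0.252 y 0.028..0.029
0.115 0.258 y 0.028..0.029
0.125 0.264 y 0.027..0.030
0.135 0.269 y 0.027..0.030
0.145 0.277 y 0.027..0.029
0.155 0.283 y 0.027..0.029
0.165 0.282 y 0.024..0.030
0.175 0.281 y 0.027..0.029
0.185 0.280 y 0.024..0.029
0.195 0.320 y 0.024..0.030
elec top [0.18763735 0.02777601 0.30008853] [0.21095607 0.04975629 0.34180303]
column top [-0.05250878  0.03201759  0.21902207] [-0.02057934  0.05348076  0.22773501]
wash? [-0.07724718  0.05000844  0.12011958] [0.21247471 0.22982199 0.33245064]
scene pad bounds [0.05442557 0.02114966 0.253039  ] [0.11929468 0.04977539 0.2762378 ] [0.0819284  0.03917404 0.26298017] 81
0.045 0.239 y 0.027..0.030
0.055 0.248 y 0.030..0.030
0.065 0.259 y 0.029..0.030
0.075 0.258 y 0.025..0.029
0.085 0.263 y 0.025..0.030
0.095 0.266 y 0.021..0.030
0.105 0.246 y 0.026..0.030
0.115 0.256 y 0.025..0.030
0.125 0.263 y 0.027..0.030
0.135 0.269 y 0.028..0.030
0.145 0.265 y 0.026..0.029
0.155 0.274 y 0.025..0.029
0.165 0.281 y 0.026..0.029
0.185 0.277 y 0.023..0.023
elec top [0.18901956 0.02924606 0.30000239] [0.21258545 0.04966742 0.34199263]
column top [-0.05101456  0.03372152  0.21525692] [-0.02047097  0.05871864  0.22676353]
wash? [-0.0749236   0.05002695  0.12004005] [0.21425611 0.23466474 0.34392015]
```

```bash
cat > m2.py <<'E'
from h import *
e=np.array([.23069,-.97303]);ny=np.array([.97303,.23069]);o=np.array([.4843,.0143])+.075*ny-.1*e
print('o',o)
for n in('top','scene'):
    d=dict(np.load(n+'.npz'));Q=pts(d);q=np.stack([(Q[...,:2]-o)@e,(Q[...,:2]-o)@ny,Q[...,2]],-1)
    ok=d['z_map']>0
    pl=q[ok&(abs(q[...,2]-.022)<.006)&(abs(q[...,1])<.12)&(q[...,0]>-.1)&(q[...,0]<.3)]
    print(n,'plate',[np.percentile(pl[:,i],[1,99]) for i in(0,1)])
    for lo,hi in((-.06,.0),(.0,.07),(.07,.14),(.14,.2),(.2,.27)):
        t=pl[(pl[:,0]>lo)&(pl[:,0]<hi)]; print('  plate y',np.percentile(t[:,1],[2,98]).round(4))
    t=q[ok&(abs(q[...,1])<.03)&(q[...,2]>.30)&(q[...,0]>.1)&(q[...,0]<.3)]; print('elec top',t.min(0),t.max(0))
    t=q[ok&(abs(q[...,1])<.03)&(q[...,2]>.215)&(q[...,0]>-.07)&(q[...,0]<-.02)]; print('column top',t.min(0),t.max(0))
    for a in np.arange(.04,.19,.01):
        t=q[ok&(abs(q[...,1])<.03)&(q[...,0]>=a)&(q[...,0]<a+.01)&(q[...,2]>.235)]
        if len(t): print('%.3f z med %.3f p95 %.3f y %.3f..%.3f'%(t[:,0].mean(),np.median(t[:,2]),np.percentile(t[:,2],95),t[:,1].min(),t[:,1].max()))
    w=q[ok&(q[...,1]<.3)&(q[...,1]>.04)&(q[...,2]>.12)&(q[...,0]<.18)&(q[...,0]>-.1)]; print('wash',w.min(0),w.max(0),np.median(w,0))
E
python3 m2.py
```

```text
o [0.53420825 0.12890475]
top plate [array([-0.07773637,  0.27398679]), array([-0.07054728,  0.07874998])]
  plate y [-0.0661  0.079 ]
  plate y [-0.0776  0.0775]
  plate y [-0.0683  0.0778]
  plate y [-0.0681  0.0763]
  plate y [-0.0696  0.0761]
elec top [ 0.18766617 -0.00840367  0.30008853] [0.21098494 0.02598862 0.34180303]
column top [-0.05248059 -0.0041617   0.21902207] [-0.02055106  0.01730153  0.22773501]
0.044 z med 0.240 p95 0.248 y -0.008..0.018
0.056 z med 0.254 p95 0.259 y -0.009..0.020
0.065 z med 0.259 p95 0.262 y -0.009..0.020
0.075 z med 0.264 p95 0.268 y -0.010..0.020
0.085 z med 0.269 p95 0.273 y -0.010..0.020
0.095 z med 0.274 p95 0.277 y -0.010..0.019
0.106 z med 0.251 p95 0.253 y -0.008..0.017
0.115 z med 0.256 p95 0.259 y -0.008..0.018
0.125 z med 0.261 p95 0.264 y -0.009..0.018
0.135 z med 0.267 p95 0.270 y -0.009..0.017
0.145 z med 0.269 p95 0.277 y -0.009..0.017
0.155 z med 0.277 p95 0.288 y -0.009..0.017
0.164 z med 0.284 p95 0.288 y -0.012..0.020
0.172 z med 0.285 p95 0.287 y -0.009..0.015
0.186 z med 0.281 p95 0.327 y -0.012..0.027
wash [0.06862686 0.12731
[... 547 characters left out ...]
58 y -0.006..0.021
0.065 z med 0.259 p95 0.261 y -0.007..0.023
0.075 z med 0.262 p95 0.268 y -0.011..0.024
0.085 z med 0.266 p95 0.272 y -0.011..0.023
0.095 z med 0.266 p95 0.276 y -0.015..0.026
0.105 z med 0.245 p95 0.260 y -0.010..0.022
0.115 z med 0.252 p95 0.258 y -0.012..0.024
0.125 z med 0.259 p95 0.263 y -0.008..0.021
0.135 z med 0.264 p95 0.269 y -0.009..0.022
0.146 z med 0.265 p95 0.274 y -0.010..0.022
0.155 z med 0.265 p95 0.286 y -0.008..0.021
0.165 z med 0.275 p95 0.287 y -0.011..0.025
0.174 z med 0.267 p95 0.286 y -0.004..0.019
0.187 z med 0.280 p95 0.311 y -0.013..0.029
wash [0.07078648 0.13280962 0.12004005] [0.16196005 0.19848574 0.2028252 ] [0.1095746  0.17236286 0.14268889]
```

Frame check:
- The plate is 360 mm long and 150 mm wide.
- The pad centre is at stand x 0.077, z 0.264, which fits an arm angle of about 28.5° (swing about 0.2).

Next I rise, close the fingers and align the tool with the stand (tool x = stand y, tool y = stand x).

Request:
move_arm(deltas=[0,0,-0.1,0,0,0.0126,0,0,-0.1,0,0,0.0126,0,0,-0.1,0,0,0.0126,0,0,-0.1,0,0,0.0126,0,0,-0.1,0,0,0.0126,0,0,0,0,0,0], grip=0)

```text
time_s: 0.6
tool_pos: [0.2043, -0.593, 0.4402]
tcp_rot: [3.13, -0.001, 0.232]
contact_force: [-0.8, -0.0, 0.5]
finger_gap: 0.145
grasp_force: 0.0
```

Request:
move_arm(deltas=[0.06,-0.068,0,0,0,0,0.06,-0.068,0,0,0,0,0.06,-0.068,0,0,0,0,0.06,-0.068,0,0,0,0,0.06,-0.068,0,0,0,0,0.06,-0.068,0,0,0,0,0.06,-0.068,0,0,0,0,0.06,-0.068,0,0,0,0,0.06,-0.068,0,0,0,0,0.06,-0.068,0,0,0,0,0.06,-0.068,0,0,0,0,0.06,-0.068,0,0,0,0,0.06,-0.068,0,0,0,0,0.06,-0.068,0,0,0,0,0.06,-0.068,0,0,0,0,0.06,-0.068,0,0,0,0,0.06,-0.068,0,0,0,0,0.06,-0.068,0,0,0,0,0.06,-0.068,0,0,0,0,0.06,-0.068,0,0,0,0])

```text
time_s: 2.27
tool_pos: [0.5455, 0.051, 0.4308]
tcp_rot: [3.142, 0.0, 0.233]
contact_force: [1.2, -1.4, -0.6]
finger_gap: 0.0
grasp_force: 0.0
```

Request:
move_arm(deltas=[0.01,0,0.08,0,0,0,0.01,0,0.08,0,0,0,0,0,0.08,-0.05,0,0,0,0,0,-0.05,0,0,0,0,0,-0.05,0,0,0,0,0,-0.05,0,0,0,0,0,0,0,0,0,0,0,0,0,0])

```text
time_s: 2.93
tool_pos: [0.5524, 0.0521, 0.3345]
tcp_rot: [2.829, 0.002, 0.235]
contact_force: [0.2, 0.3, -0.2]
finger_gap: -0.001
grasp_force: 0.0
```

```bash
cat > st.py <<'E'
from h import *
o=np.array([.5391,.1301]);e=np.array([.23069,-.97303]);ny=np.array([.97303,.23069])
s=manip.sense();p=np.array(s['tool_pos']);q=p[:2]-o
x,z=q@e,p[2]-.182
print('t',s['time_s'],'stand x %.4f y %.4f z %.4f'%(q@e,q@ny,p[2]),'r %.4f ang %.2f'%(np.hypot(x,z),np.degrees(np.arctan2(z,x))),'rpy',np.round(s['tcp_rot'],3),'F',np.round(s['contact_force'],1))
E
python3 st.py
python3 - <<'E'
from h import *
a=cam('top')['frame'][140:260,220:390];b=cam('scene')['frame'][175-35:290-35,205:345]
c=np.hstack([cv2.resize(a,(400,282)),cv2.resize(b,(400,282))]);cv2.imwrite('pics/c.png',c[...,::-1])
E
```

```text
t 2.9333 stand x 0.0790 y -0.0050 z 0.3345 r 0.1717 ang 62.63 rpy [2.829e+00 2.000e-03 2.350e-01] F [ 0.2  0.3 -0.2]
```

View pics/c.png

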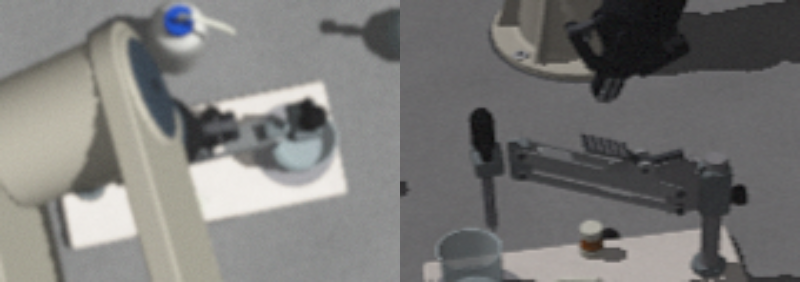

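The fingertip sits directly over the pad at (605,95) against (605,145), leaning toward the column. I'll go down to about 10 mm above it.

Request:
move_arm(deltas=[0.0125,-0.025,0,0,0,0,0,-0.025,0.03,0,0,0,0,0,0.04,0,0,0,0,0,0.04,0,0,0,0,0,0.025,0,0,0,0,0,0,0,0,0,0,0,0,0,0,0])

```text
time_s: 3.62
tool_pos: [0.557, 0.0543, 0.2771]
tcp_rot: [2.828, 0.001, 0.232]
contact_force: [0.8, -0.2, 0.8]
finger_gap: -0.002
grasp_force: 0.0
```

```bash
python3 st.py
```

```text
t 3.6167 stand x 0.0779 y -0.0001 z 0.2771 r 0.1229 ang 50.67 rpy [2.828e+00 1.000e-03 2.320e-01] F [ 0.8 -0.2  0.8]
```

Ready to make contact; I go down slowly, 2 mm per row.

Request:
move_arm(deltas=[0,0,0.005,0,0,0,0,0,0.005,0,0,0,0,0,0.005,0,0,0,0,0,0.005,0,0,0,0,0,0.005,0,0,0,0,0,0,0,0,0])

```text
time_s: 4.12
tool_pos: [0.5578, 0.0513, 0.2679]
tcp_rot: [2.827, 0.0, 0.233]
contact_force: [-0.2, -0.0, -0.2]
finger_gap: 0.002
grasp_force: 0.0
```

```bash
python3 st.py
```

```text
t 4.1167 stand x 0.0810 y -0.0000 z 0.2679 r 0.1181 ang 46.71 rpy [2.827 0.    0.233] F [-0.2 -0.  -0.2]
```

Request:
move_arm(deltas=[0,0,0.005,0,0,0,0,0,0.005,0,0,0,0,0,0,0,0,0])

```text
time_s: 4.37
tool_pos: [0.5584, 0.05, 0.2645]
tcp_rot: [2.827, -0.0, 0.233]
contact_force: [1.0, -1.3, 2.5]
finger_gap: 0.003
grasp_force: 1.2
```

Request:
move_arm(deltas=[0,0,0.005,0,0,0,0,0,0.005,0,0,0,0,0,0,0,0,0])

```text
time_s: 4.62
tool_pos: [0.5588, 0.0488, 0.2606]
tcp_rot: [2.827, -0.001, 0.233]
contact_force: [0.9, -1.5, 4.6]
finger_gap: -0.002
grasp_force: 1.8
```

```bash
python3 st.py
```

```text
t 4.6167 stand x 0.0836 y 0.0004 z 0.2606 r 0.1148 ang 43.23 rpy [ 2.827e+00 -1.000e-03  2.330e-01] F [ 0.9 -1.5  4.6]
```

Contact was at z≈0.266 as predicted, and the spring force is rising. I continue to full press.

Request:
move_arm(deltas=[0,0,0.005,0,0,0,0,0,0.005,0,0,0,0,0,0,0,0,0])

```text
time_s: 4.87
tool_pos: [0.5593, 0.0474, 0.2573]
tcp_rot: [2.826, -0.001, 0.233]
contact_force: [0.8, -2.3, 7.0]
finger_gap: -0.003
grasp_force: 2.6
```

Request:
move_arm(deltas=[0,0,0.005,0,0,0,0,0,0.003,0,0,0,0,0,0,0,0,0])

```text
time_s: 5.12
tool_pos: [0.5596, 0.0461, 0.2547]
tcp_rot: [2.826, -0.001, 0.233]
contact_force: [0.3, -3.5, 8.8]
finger_gap: -0.001
grasp_force: 3.4
```

```bash
python3 st.py
python3 - <<'E'
from h import *
d=cam('scene')
c=cv2.resize(d['frame'][165:245,215:345],(780,480),interpolation=cv2.INTER_CUBIC);cv2.imwrite('pics/d.png',c[...,::-1])
E
```

```text
t 5.1167 stand x 0.0865 y 0.0006 z 0.2547 r 0.1130 ang 40.05 rpy [ 2.826e+00 -1.000e-03  2.330e-01] F [ 0.3 -3.5  8.8]
```

View pics/d.png

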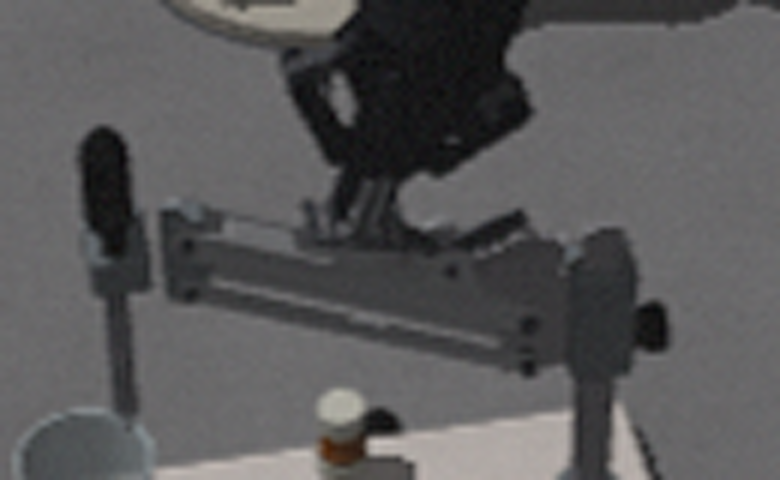

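The pad now lies flush on the arm at (350,240), fully pressed, and 9 N is just starting to move the arm. Now I rotate rigidly about the hinge, keeping the same pressure.

Request:
move_arm(deltas=[0,0.0028,0.0075,0.0167,0,0,0,0.0028,0.0075,0.0167,0,0,0,0.0028,0.0075,0.0167,0,0,0,0.0028,0.007,0.0167,0,0,0,0,0,0,0,0])

```text
time_s: 5.58
tool_pos: [0.5613, 0.0387, 0.2441]
tcp_rot: [2.933, -0.001, 0.232]
contact_force: [0.7, -2.2, 5.3]
finger_gap: -0.004
grasp_force: 2.4
```

```bash
python3 st.py
```

```text
t 5.5833 stand x 0.0941 y 0.0005 z 0.2441 r 0.1127 ang 33.42 rpy [ 2.933e+00 -1.000e-03  2.320e-01] F [ 0.7 -2.2  5.3]
```

Request:
move_arm(deltas=[0,0.0028,0.01,0.0167,0,0,0,0.0028,0.0075,0.0167,0,0,0,0.0028,0.0075,0.0167,0,0,0,0.0028,0.0075,0.0167,0,0,0,0.0028,0.0075,0.0167,0,0,0,0.0028,0.007,0.0167,0,0])

```text
time_s: 6.08
tool_pos: [0.5635, 0.0299, 0.2266]
tcp_rot: [3.09, -0.001, 0.233]
contact_force: [0.5, -2.1, 6.5]
finger_gap: -0.0
grasp_force: 3.4
```

```bash
python3 st.py;  python3 - <<'E'
from h import *
d=cam('scene')
c=cv2.resize(d['frame'][165:265,215:345],(780,600),interpolation=cv2.INTER_CUBIC);cv2.imwrite('pics/e.png',c[...,::-1])
E
```

```text
t 6.0833 stand x 0.1031 y 0.0006 z 0.2266 r 0.1123 ang 23.38 rpy [ 3.09e+00 -1.00e-03  2.33e-01] F [ 0.5 -2.1  6.5]
```

View pics/e.png

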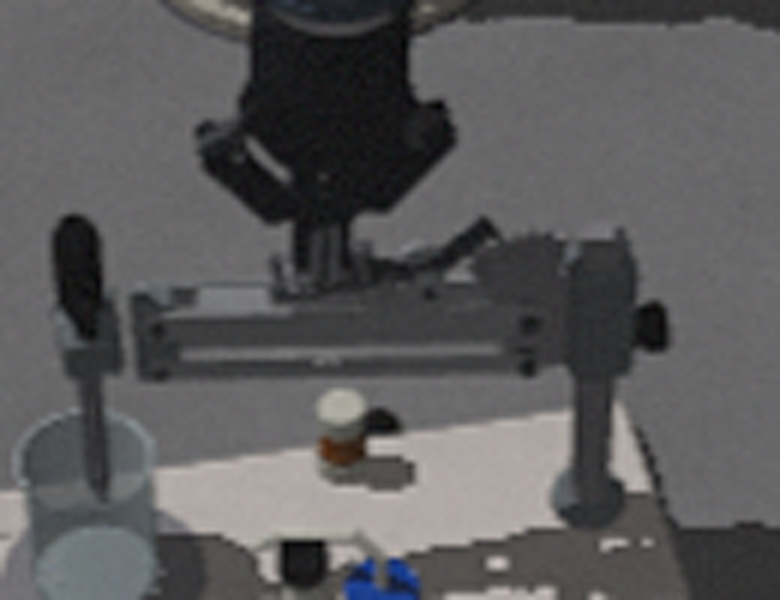

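The arm is following, the pad is still flush at (330,280), and the electrode (tip at (100,495)) is entering the beaker well clear of its walls. I continue to the stop.

Request:
move_arm(deltas=[0,0.0028,0.0075,0.0167,0,0,0,0.0028,0.0075,0.0167,0,0,0,0.0028,0.0075,0.0167,0,0,0,0.0028,0.0075,0.0167,0,0,0,0.0028,0.0075,0.0167,0,0,0,0.0028,0.0075,0.0167,0,0,0,0,0,0,0,0])

```text
time_s: 6.72
tool_pos: [0.5648, 0.0236, 0.2076]
tcp_rot: [-3.035, -0.0, 0.232]
contact_force: [1.6, 0.0, 4.4]
finger_gap: 0.0
grasp_force: 1.9
```

```bash
python3 st.py
```

```text
t 6.7167 stand x 0.1096 y 0.0004 z 0.2076 r 0.1125 ang 13.17 rpy [-3.035 -0.     0.232] F [1.6 0.  4.4]
```

Request:
move_arm(deltas=[0,0.0025,0.009,0.0167,0,0,0,0.0025,0.0075,0.0167,0,0,0,0,0.005,0,0,0,0,0,0,0,0,0])

```text
time_s: 7.05
tool_pos: [0.5653, 0.0226, 0.2005]
tcp_rot: [-2.985, -0.001, 0.232]
contact_force: [-2.6, -5.0, 14.4]
finger_gap: 0.001
grasp_force: 7.5
```

```bash
python3 st.py
```

```text
t 7.05 stand x 0.1106 y 0.0007 z 0.2005 r 0.1121 ang 9.52 rpy [-2.985e+00 -1.000e-03  2.320e-01] F [-2.6 -5.  14.4]
```

Request:
move_arm(deltas=[0,0,0.004,0,0,0,0,0,0,0,0,0])

```text
time_s: 7.22
tool_pos: [0.5654, 0.0227, 0.2001]
tcp_rot: [-2.986, -0.002, 0.233]
contact_force: [-5.0, -7.9, 23.9]
finger_gap: 0.0
grasp_force: 12.0
```

```bash
python3 st.py;  python3 - <<'E'
from h import *
d=cam('scene')
c=cv2.resize(d['frame'][165:265,215:345],(780,600),interpolation=cv2.INTER_CUBIC);cv2.imwrite('pics/f.png',c[...,::-1])
E
```

```text
t 7.2167 stand x 0.1106 y 0.0008 z 0.2001 r 0.1120 ang 9.28 rpy [-2.986e+00 -2.000e-03  2.330e-01] F [-5.  -7.9 23.9]
```

View pics/f.png

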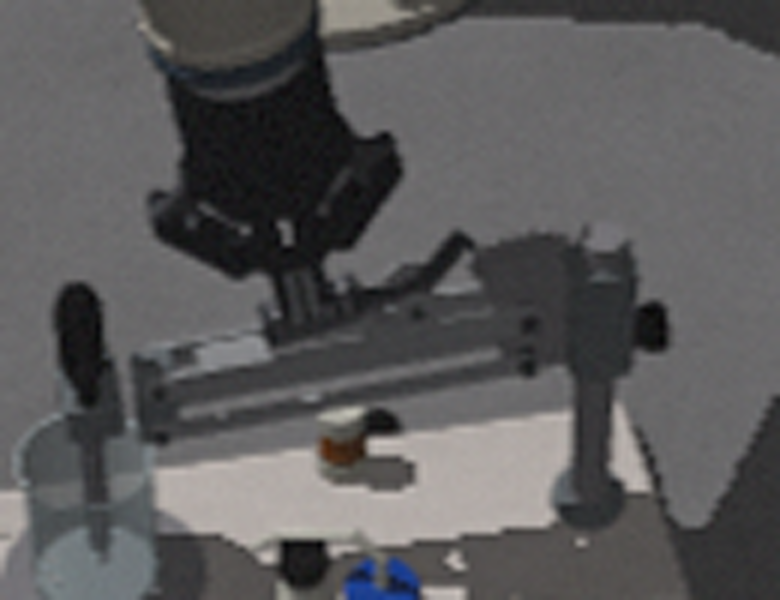

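Force jumped to 25 N for 0.4 mm of travel at the predicted stop angle (TCP polar angle 9.3°, arm about −4°). The picture shows the arm fully down with the tip deep in the beaker at (100,555). I let go along the tool axis.

Request:
move_arm(deltas=[0,0,-0.01,0,0,0,0,0,-0.01,0,0,0,0,0,-0.01,0,0,0,0,0,-0.015,0,0,0,0,0,-0.03,0,0,0,0,0,-0.05,0,0,0,0,0,-0.07,0,0,0,0,0,-0.07,0,0,0,0,0,0,0,0,0,0,0,0,0,0,0])

```text
time_s: 8.1
tool_pos: [0.5693, 0.0069, 0.3044]
tcp_rot: [-2.985, -0.003, 0.232]
contact_force: [0.3, -0.3, -0.1]
finger_gap: 0.003
grasp_force: 0.0
```

```bash
python3 st.py;  python3 - <<'E'
from h import *
d=cam('scene')
o=np.array([.5391,.1301]);e=np.array([.23069,-.97303]);ny=np.array([.97303,.23069])
Q=pts(d);q=np.stack([(Q[...,:2]-o)@e,(Q[...,:2]-o)@ny,Q[...,2]],-1)
for a in np.arange(.05,.24,.01):
    t=q[(d['z_map']>0)&(abs(q[...,1])<.025)&(q[...,0]>=a)&(q[...,0]<a+.01)&(q[...,2]>.12)&(q[...,2]<.26)]
    if len(t): print('%.3f zp95 %.3f'%(a+.005,np.percentile(t[:,2],95)))
c=cv2.resize(d['frame'][165:265,215:345],(780,600),interpolation=cv2.INTER_CUBIC);cv2.imwrite('pics/g.png',c[...,::-1])
E
```

```text
t 8.1 stand x 0.1269 y 0.0010 z 0.3044 r 0.1763 ang 43.97 rpy [-2.985 -0.003  0.232] F [ 0.3 -0.3 -0.1]
0.055 zp95 0.212
0.065 zp95 0.210
0.075 zp95 0.213
0.085 zp95 0.216
0.095 zp95 0.214
0.105 zp95 0.214
0.115 zp95 0.215
0.125 zp95 0.213
0.135 zp95 0.212
0.145 zp95 0.182
0.155 zp95 0.182
0.165 zp95 0.180
0.175 zp95 0.179
0.185 zp95 0.182
0.195 zp95 0.181
0.205 zp95 0.178
0.215 zp95 0.231
0.225 zp95 0.234
0.235 zp95 0.227
```

View pics/g.png

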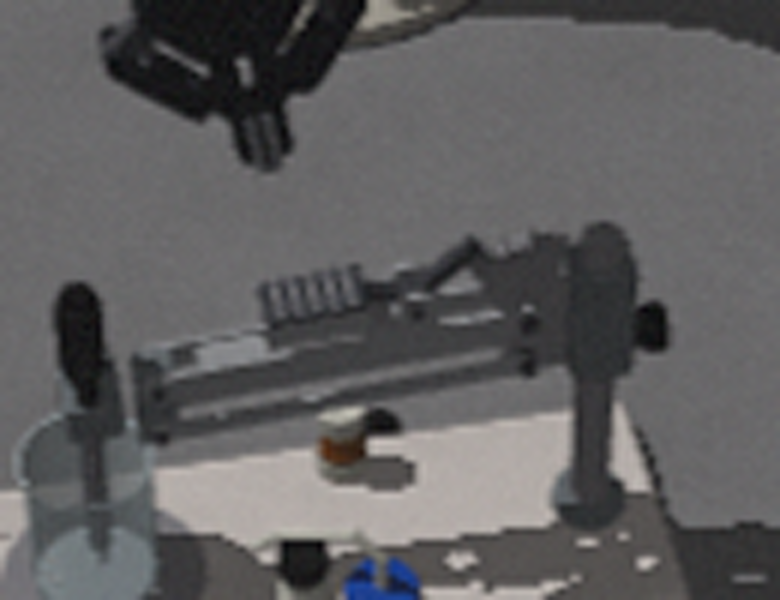

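The pad has sprung up again, parallel to the arm at z≈0.213 (0.211 predicted). The electrode top is at 0.234 (0.233 predicted for the lower stop), and the tip hangs in the undisturbed beaker with the robot clear. I hand in the job.

```bash
python3 -c "
from rig import manip
print(manip.job_done())"
```

```text
the job is handed in; nothing more can be done
None
```

The job is handed in, though no verdict came back: the arm is on its lower stop with the electrode hanging in the beaker, the pawl has sprung back into the teeth, and the robot is clear of everything.

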